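# Put the brass pen tip away in the wide flip-cap vial

## Robot

A 6-joint arm with a two-finger parallel gripper is mounted at the origin on the work surface. World frame = base frame: x ahead of the robot, y to its left, z up, the work surface at z = 0. Lengths are in m, angles in rad, forces in N, time in s.
With the tool pointing down it reaches from about 0.4 to 0.825 m from the base axis. Payload 7 kg.
Tool frame: the origin (TCP) lies midway between the tips of the shut fingers; the grasp point (between the pads) lies 19 mm behind it (arm.tcp_to_grasp is the distance from the TCP to the grasp point, in m); z points along the fingers, x is the direction in which the jaws open and shut, and the axes are right-handed (so a half turn about z gives the same grasp; the last joint's range is limited). The gripper opens to 88 mm and grips with 3 to 60 N. Pads are 19 mm wide; open, the fingers measure 130 mm over their backs; the gripper's body (78 mm by 193 mm) begins 47 mm behind the grasp point.
Start: joints at [1.614, 0.359, 0.012, 0, -1.224, -0.288], TCP at [0.164, 0.655, 0.227] pointing down, gripper open.
Joint ranges: [-3.07, 3.07], [-1.43, 2.12], [-1.02, 1.25], [-3.03, 1.67], [-3.05, -0], [-3.03, 3.03]. Speed limits (rad/s): [2.39, 2.39, 3.01, 3.14, 3.14, 3.14].

## Interface

Orientations are given as a unit quaternion [x, y, z, w].
In Python, from plant import sensors, cams, arm gives the robot as it stands.
- The arm moves only by the shell command python3 -m crank 'ROWS'. ROWS is JSON, a list of rows, each a list of 3 entries, a list of its own where there are three numbers: the gripper command: -1 is fully open, 1 is shut, values between are in proportion, then the shift along the tool's x, y, z in mm, then the turn about the tool's z in rad. In form: [[claw, [dx, dy, dz], twist], ...]. A call has 1 to 20 rows; each row shifts and turns the pose as measured when the row begins, along the tool's axes as they then stand; what a row does not reach is not made up. A row lasts 1/8 s, in which the tool goes at most 62.5 mm and 10.7 degrees, less where a joint would pass 70% of its speed; a pose out of reach is approached as far as the arm can. A call with a gripper value outside its range is refused whole. The fingers move at their own pace and stop on an object; the grip force is fixed at half the most. Time passes only in rows, so rows that do not move let the fingers close. It gives the time, the measured TCP pose, the force and the opening at its end, in the units of the state.
- sensors.read_state(): the state, without advancing time (a new reading comes with each control period).
- cams.camera(name): name is "scene" or "top" or "wrist"; returns the picture (384x512x3 uint8, blue, green, red); there is no depth.
- cams.camera_params(name): a dict with "mtx" (3x3 intrinsics, pixels), "k1" (the pictures are not rectified: a ray, as slopes to the right and down, at radius r is drawn at 1 + k1 r^2 times it, then the intrinsics apply), "eye" and "rotation" of the camera in the world. Camera axes: x right, y down, z forward; pixel columns grow to the right and rows downward; lengths in m; the calibration is good to about 2 mm. A picture is of the moment at which its call begins: read the wrist's pose just before it. camera_params takes no time and is no camera call; for the wrist camera it gives the pose at the moment of the call.
- arm.job_done(): hands the job in, once; it reports no verdict.
The state is a dict: "clock": time; "q": joint angles; "dq": joint speeds; "tau": joint torques, N m; "tool_pos": TCP position; "ee_rot": TCP orientation; "force": force on the tool from outside, world axes, zero at the start; "torque": the same for the moment, N m; "width": finger opening in m.
Only numpy, scipy, OpenCV 4.12 (cv2) and the standard library are available. Lean on these libraries where they do the work, as an engineer would, in place of code of your own. Each camera call takes 0.05 s, during which the arm holds its last target. There are 200 camera calls.

## Task

Put the brass pen tip away: lift the hinged cap of the widest vial in the rack open past upright, let the tip down into that vial point first, then close the cap and press it fully home. Press gently, the vial is thin, and leave the other two vials shut and the wooden plug where it stands.

Things in the scene. Friction and masses are not known exactly. Their poses are not given: they have to be found in the camera images.
- rack: fixed wooden rack, 100 x 250 mm foot and a board 62 x 250 mm with its top 62 mm above the table; three clear flip-cap vials stand in a row in it, 74 mm apart, in any order. Origin: centre of the underside; y runs along the row, -x points to the side where the caps' tabs are, z up
- vial: the widest vial: clear round tube, outside diameter 36 mm, bore 30 mm, 80 mm tall, inner floor 5 mm above its underside. Origin: centre of its underside, 18 to 46 mm above the table; axes as the rack's. Only friction in a rubber sleeve holds it: over some 6 N downward slides it down to a hard stop, 4 to 20 mm lower, not visible; a pull can slide it up some mm
- vial_mouth (a point): centre of the wide vial's mouth, 80 mm above its origin
- vial_cap (a joint): hinge of the wide vial's white cap: 0 shut, 1.57 upright, 2.1 fully open (leaning to the rack's +x). Stiff: the cap stays where it is left at any angle. Lifting it by the tab takes about 2 N at first, up to 6 N when far open; closing grows harder towards the end, 8 to 10 N near the disc's front edge to get it fully home
- vial_cap_top: the wide vial's cap, a disc 38 mm in diameter and 6 mm thick that turns about the hinge; when shut its underside is 1 mm and its top 7 mm above the hinge axis, and its centre is 22 mm from that axis. Origin 5 mm above the hinge axis when shut; x from the disc towards the hinge. Over 30 N on its top is too much
- vial_tab (a point): middle of the outer part of the cap's tab, 52 mm from the hinge and 4 mm above the hinge axis when shut; the tab is 12 mm wide, 6 mm thick and sticks out 20 mm from the disc, with free space beside, below and in front; this point is 9 mm from its free end
- vial_hinge (a point): hinge axis of the wide vial's cap, 22 mm behind (rack +x of) the vial's axis at mouth height; the axis runs along the rack's y
- tall_cap (a joint): cap of the slim tall vial (28 mm diameter, 95 mm tall), same kind, 0 = shut; leave it
- short_cap (a joint): cap of the slim short vial (28 mm diameter, 65 mm tall), same kind, 0 = shut; leave it
- block: fixed wooden block 55 x 120 x 36 mm with two upright holes 66 mm apart along its y, 28 mm deep: the brass tip stands in the one at -y, the wooden plug in the one at +y. Origin: centre of its underside
- tip: loose brass pen tip: round bar 12 mm in diameter, 56 mm long, tapered over the lowest 12 mm to 8 mm, standing point down in the block; its top stands 28 mm above the block. Origin: centre of the lower, pointed end; z along it
- tip_mid (a point): middle of the brass tip's length, on its axis
- plug: wooden plug, 18 mm in diameter, 40 mm long, standing 12 mm proud in the block's other hole; leave it. Origin: centre of its underside

How it is judged:
On the way, in this order (a step that is already met when the one before it is completed fails the run):
1. the wide vial's cap is open past upright (value of joint vial_cap above 1.6 rad), for 0.2 s.
2. the brass tip is down in the wide vial, point first (z of tip_mid in the frame of vial between 0.015 and 0.045 m and horizontal distance between tip_mid and vial below 0.015 m and angle between tip's own z axis and vertical below 0.7 rad), for 0.2 s.
At the end, for the whole second after the job is handed in: the wide vial's cap is shut to within 0.07 rad (under 3 mm gap at the front) with the brass tip at rest inside the vial, point down, the other two caps shut to within 0.07 rad and the plug within 15 mm of its start (all of step 2 and value of joint each of vial_cap, tall_cap, short_cap below 0.07 rad and linear speed of tip below 0.02 m/s and distance of plug from where it was at the start of the episode below 0.015 m); the robot touches nothing.
It fails at once if the wide vial's cap is pressed with more than 30 N (contact force between vial_cap_top and anything else above 30 N).
It fails at once if another vial's cap is opened (value of joint any of tall_cap, short_cap above 0.3 rad).
It also fails if it takes over 61 s, if anything falls off the work surface, if the arm or the gripper's body presses on something with over 40 N, if the wrist force passes 120 N, or if a joint passes its speed limit or range.

## Working session

There is one attempt and no reset: what is moved stays moved. The work goes in short steps, Python scripts to look and compute and a shell command to move; the robot and the scene stay as the last step left them, time stands still between calls to the robot, and variables do not carry over. Pictures are saved under pics/ and viewed, about 8 in all and at most 12, crops included, and the job is handed in when it is done.

```bash
ls; mkdir -p pics; python3 - <<'E'
from plant import sensors, cams, arm
import cv2,numpy as np
s=sensors.read_state();print({k:np.round(v,3).tolist() for k,v in s.items()},arm.tcp_to_grasp)
for n in("scene","top","wrist"):
    p=cams.camera_params(n);print(n,p)
    cv2.imwrite(f"pics/{n}0.png",cams.camera(n))
a=[cv2.imread(f"pics/{n}0.png") for n in("scene","top")]
E
```

```text
pics
{'clock': 0.0, 'q': [1.614, 0.359, 0.011, -0.0, -1.224, -0.288], 'dq': [0.0, -0.001, -0.001, 0.001, -0.002, -0.0], 'tau': [0.0, -58.272, 29.305, 6.997, 0.007, -0.0], 'tool_pos': [0.164, 0.654, 0.226], 'ee_rot': [-0.615, 0.788, -0.001, -0.001], 'force': [0.474, 0.293, 0.143], 'torque': [-0.008, -0.007, 0.006], 'width': 0.088} 0.0188
scene {'mtx': array([[395.98676535,   0.        , 252.91655405],
       [  0.        , 395.98676535, 188.0120006 ],
       [  0.        ,   0.        ,   1.        ]]), 'k1': 0.04598106461188818, 'eye': array([1.04600448, 0.05786535, 0.59656566]), 'rotation': array([ 0.65020405,  0.66524346, -0.25897639, -0.26003281])}
top {'mtx': array([[402.40858103,   0.        , 250.82167863],
       [  0.        , 402.40858103, 186.65724582],
       [  0.        ,   0.        ,   1.        ]]), 'k1': -0.10517307031202577, 'eye': array([0.40489152, 0.03820507, 1.03371995]), 'rotation': array([ 0.70897415, -0.70081722,  0.05369862, -0.05768305])}
wrist {'mtx': array([[265.27796905,   0.        , 255.70028581],
       [  0.        , 265.27796905, 190.38361971],
       [  0.        ,   0.        ,   1.        ]]), 'k1': -0.055953234171450976, 'eye': array([0.23379795, 0.63609643, 0.38365263]), 'rotation': array([-0.60934245,  0.78094507,  0.10761228, -0.08512446])}
```

View pics/scene0.png

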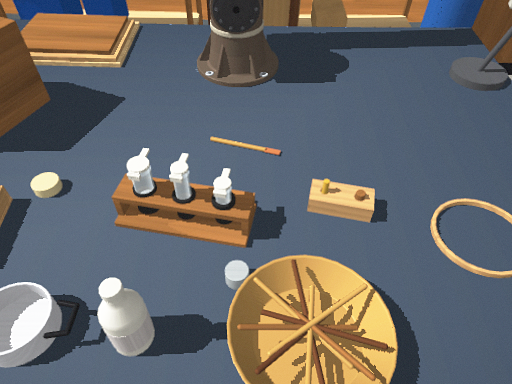

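View pics/top0.png

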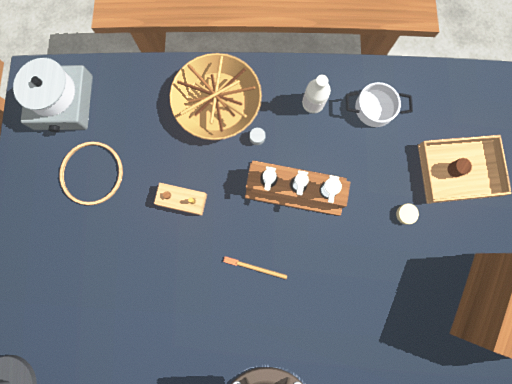

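```bash
python3 - <<'E'
import cv2,numpy as np
s=cv2.imread("pics/scene0.png");t=cv2.imread("pics/top0.png")
cv2.imwrite("pics/c1.png",cv2.resize(s[145:245,110:260],None,fx=5.3333,fy=5.3333,interpolation=cv2.INTER_CUBIC))
a=cv2.resize(t[155:220,245:355],None,fx=5,fy=5,interpolation=cv2.INTER_CUBIC)
b=cv2.resize(t[175:225,145:215],None,fx=5,fy=5,interpolation=cv2.INTER_CUBIC)
c=cv2.resize(s[170:225,300:380],None,fx=5,fy=5,interpolation=cv2.INTER_CUBIC)
o=np.zeros((600,800,3),np.uint8);o[:325,:550]=a;o[325:575,:350]=b;o[325:600,400:800]=c
cv2.imwrite("pics/c2.png",o)
E
```

```text
(no output)
```

View pics/c1.png

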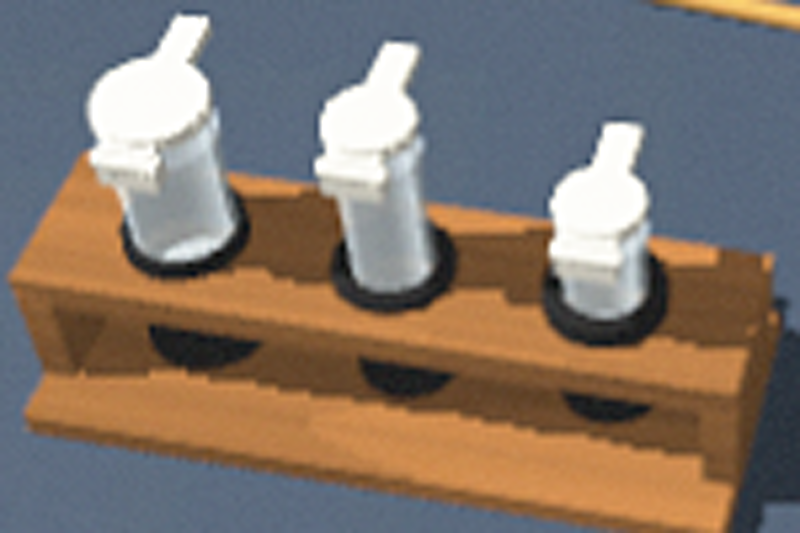

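View pics/c2.png

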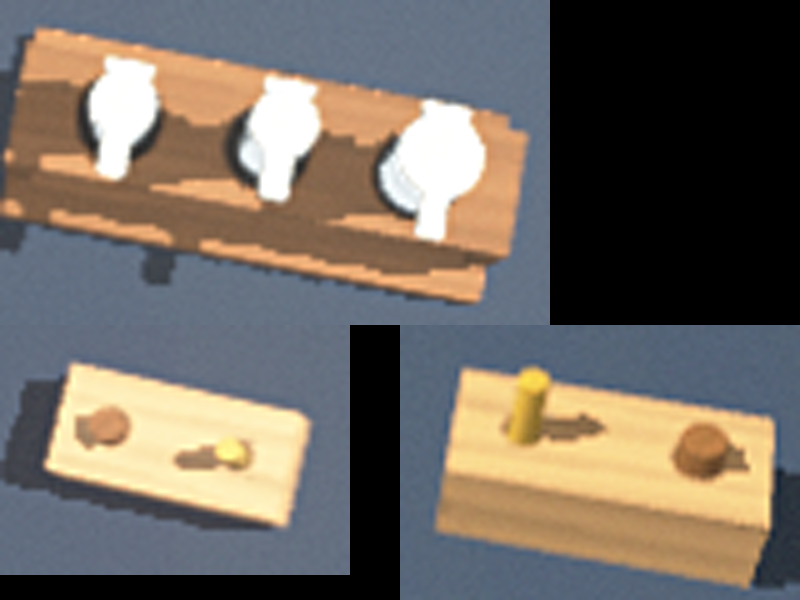

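```bash
cat > h.py <<'E'
import numpy as np, cv2
from scipy.spatial.transform import Rotation as R
from scipy.optimize import least_squares
from plant import sensors, cams, arm
def proj(P,p):
    r=R.from_quat(p["rotation"]).as_matrix(); c=(np.atleast_2d(P)-p["eye"])@r
    return cv2.projectPoints(c[:,None,:],np.zeros(3),np.zeros(3),p["mtx"],np.array([p["k1"],0,0,0.]))[0][:,0]
def ray(px,p):
    u=cv2.undistortPoints(np.array([[px]],float),p["mtx"],np.array([p["k1"],0,0,0.]))[0,0]
    return R.from_quat(p["rotation"]).apply([u[0],u[1],1.])
def at_z(px,p,z):
    d=ray(px,p); return p["eye"]+d*(z-p["eye"][2])/d[2]
def fr(x,y,a): # frame -> world
    return lambda P: np.array(P)@np.array([[np.cos(a),np.sin(a),0],[-np.sin(a),np.cos(a),0],[0,0,1]])+[x,y,0]
E
python3 - <<'E'
from h import *
T=cams.camera_params("top");S=cams.camera_params("scene")
s1=lambda u,v:(110+u/5.3333-.4,145+v/5.3333-.4)
t1=lambda u,v:(245+u/5-.4,155+v/5-.4)
tb=lambda u,v:(145+u/5-.4,175+(v-325)/5-.4)
sb=lambda u,v:(300+(u-400)/5-.4,170+(v-325)/5-.4)
B=lambda sx,sy:[sx*.031,sy*.125,.062]
rs=[(S,s1(83,155),B(-1,-1)),(S,s1(10,280),B(1,-1)),(S,s1(740,392),B(1,1)),(S,s1(772,255),B(-1,1)),
 (T,t1(38,30),B(1,1)),(T,t1(527,130),B(1,-1)),(T,t1(510,258),B(-1,-1))]
vs=[(S,s1(150,102),[0,-.074,.087]),(S,s1(192,15),[-.039,-.074,.087]),(T,t1(442,153),[0,-.074,.087]),(T,t1(431,238),[-.039,-.074,.087])]
def f(q):
    F=fr(*q[:3]);o=[proj(F(P),c)[0]-px for c,px,P in rs]
    o+=[proj(F(np.array(P)+[q[4],q[5],q[3]]),c)[0]-px for c,px,P in vs]
    return np.r_[np.ravel(o),(np.array(q[4:6]))/.002]
r=least_squares(f,[.5,-.05,-.1,.03,0,0]);print(np.round(r.x,4));print(np.round(r.fun[:-2].reshape(-1,2),1).tolist())
F=fr(*r.x[:3]);h=r.x[3];o=np.array([r.x[4],r.x[5],h])
for n,P in dict(mouth=[0,-.074,.08],hinge=[.022,-.074,.08],tab=[-.03,-.074,.084]).items():print(n,np.round(F(np.array(P)+o),4))
K=lambda sx,sy:[sx*.0275,sy*.06,.036]
bs=[(S,sb(462,370),K(-1,-1)),(S,sb(440,487),K(1,-1)),(S,sb(770,527),K(1,1)),(S,sb(775,417),K(-1,1)),
(T,tb(72,364),K(1,1)),(T,tb(308,415),K(1,-1)),(T,tb(288,525),K(-1,-1)),(T,tb(46,468),K(-1,1)),
(S,sb(535,378),[0,-.033,.064]),(T,tb(234,446),[0,-.033,.064]),(S,sb(704,435),[0,.033,.048]),(T,tb(109,424),[0,.033,.048])]
g=lambda q:np.ravel([proj(fr(*q)(P),c)[0]-px for c,px,P in bs])
r=least_squares(g,[.5,.2,-.1]);print(np.round(r.x,4));print(np.round(r.fun.reshape(-1,2),1).tolist())
print("tip",fr(*r.x)([0,-.033,.064]), "tip rays",at_z(sb(535,378),S,.064),at_z(tb(234,446),T,.064))
E
```

```text
[ 5.674e-01 -7.200e-02 -1.761e-01  4.020e-02 -2.000e-04  0.000e+00]
[[0.1, -0.4], [-0.5, 0.1], [-0.6, 1.0], [0.3, 0.6], [-1.5, 1.9], [0.4, 0.5], [0.0, -0.5], [-0.3, -0.8], [0.4, 0.8], [0.3, 0.1], [-0.1, -0.3]]
mouth [ 0.5543 -0.1448  0.1202]
hinge [ 0.5759 -0.1486  0.1202]
tab [ 0.5247 -0.1395  0.1242]
[ 0.5329  0.2223 -0.1884]
[[-0.5, 0.5], [0.8, -2.6], [-0.0, -0.1], [-0.9, 0.6], [0.5, 0.3], [-0.6, -0.6], [-1.4, -1.2], [0.6, 0.6], [-0.5, 0.9], [-0.4, 0.3], [-0.1, 0.8], [-0.1, 0.3]]
tip [0.52673804 0.18993086 0.064     ] tip rays [0.52443154 0.19104436 0.064     ] [0.52747561 0.18899725 0.064     ]
```

```bash
python3 -m crank '[[-0.3,[48,-38,0],0],[-0.3,[48,-38,0],0],[-0.3,[48,-38,0],0],[-0.3,[48,-38,0],0],[-0.3,[48,-38,0],0],[-0.3,[48,-38,0],0],[-0.3,[48,-38,0],0],[-0.3,[48,-38,0],0],[-0.3,[48,-38,0],0],[-0.3,[48,-38,0],0],[-0.3,[48,-38,0],0],[-0.3,[48,-38,0],0],[-0.3,[48,-38,0],0],[-0.3,[48,-38,0],-0.07],[-0.3,[0,0,0],0]]'
python3 - <<'E'
from h import *
s=sensors.read_state();p=cams.camera_params("wrist");im=cams.camera("wrist");cv2.imwrite("pics/w1.png",im)
print(s["clock"],s["tool_pos"],R.from_quat(s["ee_rot"]).as_matrix().round(3).tolist(),s["width"],p["eye"])
F=fr(.5674,-.072,-.1761)
c=np.array([[.022,-.074,.1202],[-.03,-.074,.1242],[0,-.074,.1272]]);print(proj(F(c),p).round(1))
u,v=proj(F(c),p)[2].astype(int);print(u,v)
x0,y0=max(0,min(u-80,352)),max(0,min(v-60,264));print(x0,y0);cv2.imwrite("pics/w1c.png",cv2.resize(im[y0:y0+120,x0:x0+160],None,fx=5,fy=5,interpolation=cv2.INTER_CUBIC))
E
```

```text
clock: 2.02
tool_pos: [0.5226, -0.1452, 0.2264]
ee_rot: [-0.645, 0.764, -0.002, 0.001]
force: [-1.7, 0.5, -0.9]
width: 0.0571
2.025 [ 0.52264288 -0.14518646  0.22637831] [[-0.168, -0.986, 0.003], [-0.986, 0.168, -0.002], [0.002, -0.004, -1.0]] 0.057055284796227984 [ 0.5934871  -0.15798068  0.38455979]
[[248.8 136.4]
 [248.8 188.7]
 [248.7 159.8]]
248 159
168 99
```

View pics/w1c.png

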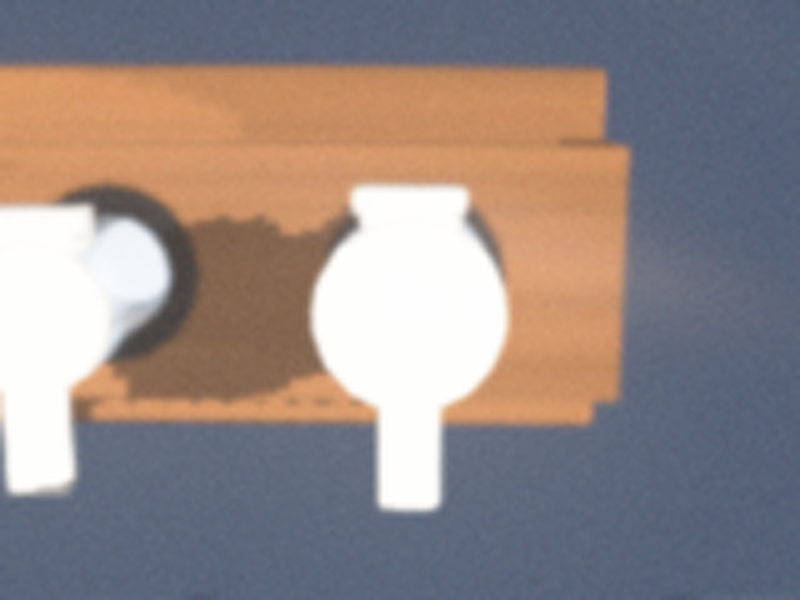

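```bash
python3 - <<'E'
from h import *
p=cams.camera_params("wrist");s=sensors.read_state()
c=at_z((249.6,161.2),p,.1274);e=at_z((249.4,200.8),p,.1274);d=(e-c);print(c,e,np.linalg.norm(d),np.arctan2(-d[1],-d[0]))
u=(d/np.linalg.norm(d));g=c+u*.032  # grasp 54 from hinge
M=R.from_quat(s["ee_rot"]).as_matrix();print("yaw tool y",np.arctan2(-M[1,1],-M[0,1]))
print("g",g,"move mm",(M.T@(g-s["tool_pos"])*1000).round(1))
E
```

```text
[ 0.55231698 -0.14397264  0.1274    ] [ 0.51235783 -0.13667544  0.1274    ] 0.040619972776861184 -0.1806260075073782
yaw tool y -0.1690601787248661
g [ 0.52083757 -0.13822398  0.1274    ] move mm [-5.3  2.4 99.1]
```

```bash
python3 -m crank '[[0.3,[-5.3,2.4,10],0.01],[0.3,[0,0,40],0],[0.3,[0,0,40],0],[0.3,[0,0,17],0],[0.3,[0,0,0],0]]'; python3 - <<'E'
from h import *
s=sensors.read_state();p=cams.camera_params("wrist");im=cams.camera("wrist")
print(s["tool_pos"],s["force"]);cv2.imwrite("pics/w2.png",im)
M=R.from_quat(s["ee_rot"]).as_matrix();print(M.T@(np.array([0.52083757,-0.13822398,.119])-s["tool_pos"])*1e3)
E
```

```text
clock: 2.7
tool_pos: [0.5183, -0.1307, 0.1158]
ee_rot: [-0.643, 0.766, -0.002, 0.002]
force: [0.4, -0.2, 1.4]
width: 0.0309
[ 0.51834691 -0.13068229  0.11583825] [ 0.37776565 -0.16367412  1.42516901]
[ 6.99089439 -3.78140963 -3.14729292]
```

View pics/w2.png

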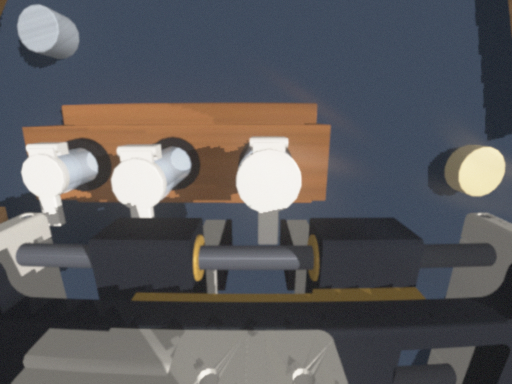

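```bash
python3 -m crank '[[0.3,[6.8,-3.8,-3],0],[0.3,[0,0,0],0]]'; python3 -m crank '[[0.6,[0,0,0],0],[0.6,[0,0,0],0],[0.72,[0,0,0],0],[0.72,[0,0,0],0]]'
```

```text
clock: 3.0
tool_pos: [0.5228, -0.1374, 0.122]
ee_rot: [-0.643, 0.766, -0.003, 0.003]
force: [1.0, 0.6, 0.2]
width: 0.0312
clock: 3.5
tool_pos: [0.5232, -0.1382, 0.1232]
ee_rot: [-0.643, 0.766, -0.004, 0.004]
force: [-0.6, -3.5, -0.1]
width: 0.0127
```

```bash
python3 -m crank '[[0.55,[0.5,2,5],0],[0.55,[0.5,0.5,1],0],[0.72,[0,0,0.3],0],[0.76,[0,0,0.3],0],[0.76,[0,0,0.3],0]]'
```

```text
clock: 4.12
tool_pos: [0.5203, -0.1385, 0.1158]
ee_rot: [-0.643, 0.766, -0.004, 0.004]
force: [-2.4, 0.2, 4.8]
width: 0.0113
```

```bash
python3 -m crank '[[0.8,[0,0,0],0],[0.8,[0,-0.7,-5],0],[0.8,[0,-1,-5.4],0],[0.8,[0,-1.5,-5],0],[0.8,[0,-1.9,-5],0]]'; python3 - <<'E'
from h import *
im=cams.camera("scene");cv2.imwrite("pics/s2.png",cv2.resize(im[90:240,80:280],None,fx=4,fy=4,interpolation=cv2.INTER_CUBIC))
E
```

```text
clock: 4.75
tool_pos: [0.5246, -0.1392, 0.1353]
ee_rot: [-0.643, 0.766, -0.003, 0.003]
force: [3.2, -0.4, -8.2]
width: 0.0112
```

View pics/s2.png

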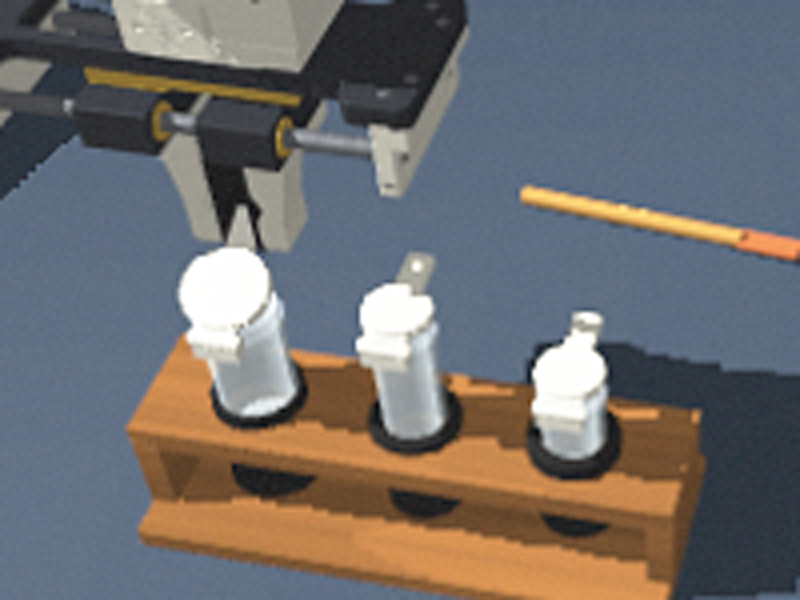

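```bash
python3 -m crank '[[0.8,[0,-3.5,-4.5],0],[0.8,[0,-3.2,-4.7],0],[0.8,[0,-3.6,-4.3],0],[0.8,[0,-4,-3.9],0]]';python3 -m crank '[[0.8,[0,-4,-3.5],0],[0.8,[0,-4.3,-3.3],0],[0.8,[0,-4.5,-3],0]]'
```

```text
clock: 5.3
tool_pos: [0.5365, -0.1414, 0.1526]
ee_rot: [-0.642, 0.766, -0.0, 0.001]
force: [-0.5, 0.3, -11.1]
width: 0.0115
clock: 5.68
tool_pos: [0.5479, -0.1436, 0.1618]
ee_rot: [-0.642, 0.767, 0.001, -0.0]
force: [-3.1, 0.8, -10.8]
width: 0.0111
```

```bash
python3 -m crank '[[0.8,[0,-5,0],0],[0.8,[0,-5.2,-0.7],0],[0.8,[0,-5.3,-0.5],0]]';python3 -m crank '[[0.8,[0,-5.5,-0.3],0],[0.8,[0,-5.5,0],0],[0.8,[0,-5.5,0.2],0]]'
```

```text
clock: 6.05
tool_pos: [0.5619, -0.1464, 0.1661]
ee_rot: [-0.642, 0.766, 0.002, -0.001]
force: [-6.3, 4.1, -1.4]
width: 0.011
clock: 6.42
tool_pos: [0.5767, -0.149, 0.1685]
ee_rot: [-0.643, 0.766, 0.003, -0.002]
force: [-8.2, 3.6, -2.7]
width: 0.0112
```

```bash
python3 -m crank '[[0.8,[-0.4,-6,0.8],0],[0.8,[-0.4,-6,1.2],0],[0.8,[-0.3,-6,1.5],0]]';python3 -m crank '[[0.8,[-0.3,-6,2],0],[0.8,[0,-6,2.5],0],[0.8,[0,-5,2.5],0]]'; python3 - <<'E'
from h import *
im=cams.camera("scene");cv2.imwrite("pics/s3.png",cv2.resize(im[90:240,80:280],None,fx=4,fy=4,interpolation=cv2.INTER_CUBIC))
E
```

```text
clock: 6.8
tool_pos: [0.5925, -0.1516, 0.1672]
ee_rot: [-0.643, 0.766, 0.005, -0.005]
force: [-9.2, 1.4, -1.9]
width: 0.011
clock: 7.18
tool_pos: [0.6069, -0.1545, 0.1625]
ee_rot: [-0.643, 0.766, 0.006, -0.007]
force: [-8.2, 4.9, -0.1]
width: 0.0105
```

View pics/s3.png

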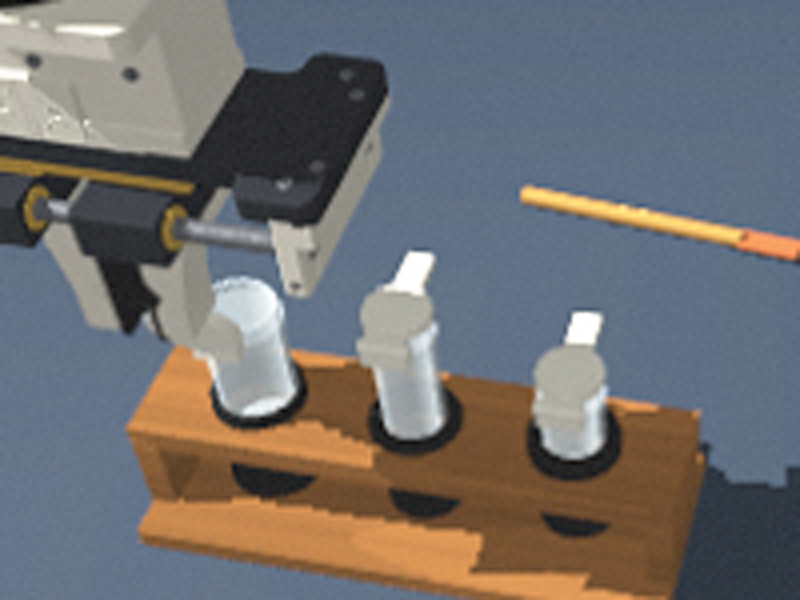

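```bash
python3 -m crank '[[0.5,[0,0,0],0],[0.5,[0,0,-2],0],[0.5,[0,0,-25],0],[0.1,[0,0,-35],0],[0.1,[-30,12,-20],0],[0.1,[-46,20,0],0],[0.1,[-46,20,0],0],[0.1,[-46,20,0],0],[0.1,[-46,20,0],0],[0.1,[-46,20,0],0],[0.1,[-30,15,0],0],[0.1,[-10,5,0],0],[0.1,[0,0,0],0]]'
python3 - <<'E'
from h import *
s=sensors.read_state();p=cams.camera_params("wrist");im=cams.camera("wrist");cv2.imwrite("pics/w3.png",im)
print(s["clock"],s["tool_pos"],s["ee_rot"].round(4) if hasattr(s["ee_rot"],"round") else s["ee_rot"])
u,v=proj([.5267,.1899,.064],p)[0].astype(int);print(u,v)
x0,y0=max(0,min(u-80,352)),max(0,min(v-60,264));print(x0,y0)
a=cv2.resize(im[y0:y0+120,x0:x0+160],None,fx=3.5,fy=3.5,interpolation=cv2.INTER_CUBIC)
cv2.imwrite("pics/w3c.png",a)
im=cams.camera("top");cv2.imwrite("pics/t3.png",im)
im=cams.camera("scene");cv2.imwrite("pics/s4.png",im)
E
```

```text
clock: 8.85
tool_pos: [0.5468, 0.1723, 0.2676]
ee_rot: [-0.644, 0.765, -0.009, 0.013]
force: [1.3, -0.5, 1.2]
width: 0.0396
8.85 [0.54675037 0.17226568 0.26756546] [-0.6442  0.7647 -0.0093  0.0133]
246 190
166 130
```

View pics/w3c.png

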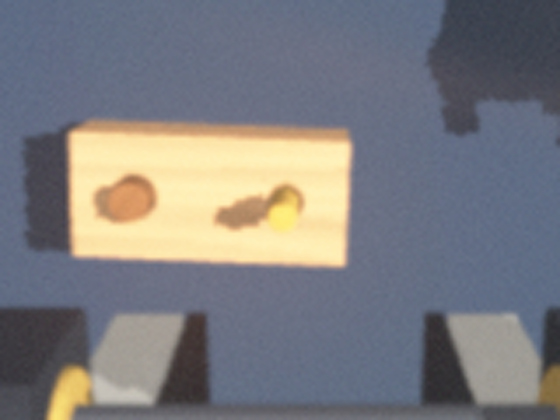

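```bash
python3 - <<'E'
from h import *
p=cams.camera_params("wrist");s=sensors.read_state()
t=at_z((247.0,190.7),p,.064);M=R.from_quat(s["ee_rot"]).as_matrix();print(t,s["tool_pos"],s["ee_rot"],M[:,2])
print((M.T@(np.r_[t[:2],.12]-s["tool_pos"])*1e3).round(1))
S=cams.camera_params("scene");print(proj([.5543,-.1448,.1202],S))
im=cv2.imread("pics/s4.png")
cv2.imwrite("pics/s4c.png",cv2.resize(im[140:215,105:205],None,fx=6,fy=6,interpolation=cv2.INTER_CUBIC))
E
python3 -m crank '[[0.1,[-19,15,60],0],[0.1,[0,0,40],0],[0.1,[0,0,40],0],[0.1,[0,0,0],0],[0.1,[0,0,0],0]]'
```

```text
[0.52562204 0.18751206 0.064     ] [0.54662608 0.17086892 0.26693012] [-0.64337116  0.76539692 -0.00911415  0.01257114] [ 0.0309714   0.00222393 -0.9995178 ]
[-11.7  28.  146.2]
[[138.27765575 165.93523923]]
clock: 9.62
tool_pos: [0.5437, 0.1883, 0.1277]
ee_rot: [-0.641, 0.768, -0.01, 0.015]
force: [-0.8, 0.1, 0.4]
width: 0.0397
```

View pics/s4c.png

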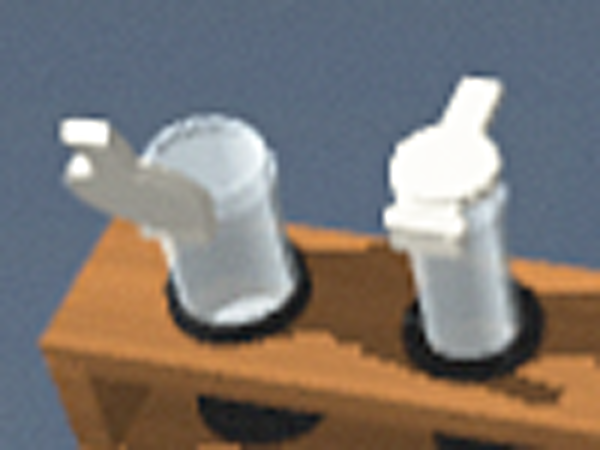

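```bash
python3 -m crank '[[0.1,[3,20,40],0],[0.1,[0,0,0],0],[0.1,[0,0,0],0]]'
```

```text
clock: 10.0
tool_pos: [0.5292, 0.1907, 0.0929]
ee_rot: [-0.641, 0.767, -0.011, 0.02]
force: [-0.1, 0.3, 0.3]
width: 0.0391
```

```bash
python3 -m crank '[[0.1,[3.3,4.5,20],0],[0.1,[0,0,19],0],[0.1,[0,0,0],0]]'
```

```text
clock: 10.38
tool_pos: [0.5309, 0.1913, 0.0593]
ee_rot: [-0.641, 0.767, -0.011, 0.025]
force: [0.5, -0.2, -0.7]
width: 0.0396
```

```bash
python3 -m crank '[[0.1,[3.5,5,3],0]]'; python3 -m crank '[[0.1,[0,0,0],0]]'
```

```text
clock: 10.5
tool_pos: [0.5269, 0.1895, 0.0577]
ee_rot: [-0.641, 0.767, -0.012, 0.027]
force: [-0.2, 0.4, -0.6]
width: 0.0395
clock: 10.62
tool_pos: [0.5268, 0.1895, 0.0585]
ee_rot: [-0.641, 0.767, -0.012, 0.027]
force: [0.6, -0.0, 0.3]
width: 0.0395
```

```bash
python3 -m crank '[[0.1,[0.6,1,5.5],0],[0.1,[0,0,0],0]]'; python3 -m crank '[[0.6,[0,0,0.3],0],[1,[0,0,0.3],0],[1,[0,0,0.3],0],[1,[0,0,0.3],0]]';python3 -c "
from h import *
s=sensors.read_state();print(np.round(s['q'],3))"
```

```text
clock: 10.88
tool_pos: [0.5265, 0.1895, 0.0536]
ee_rot: [-0.641, 0.767, -0.012, 0.028]
force: [-0.2, -0.6, 0.1]
width: 0.0396
clock: 11.38
tool_pos: [0.5268, 0.1898, 0.0526]
ee_rot: [-0.641, 0.767, -0.012, 0.028]
force: [-0.6, -0.7, 2.9]
width: 0.0108
[ 0.713  0.316 -0.525  0.039 -0.674  0.65 ]
```

```bash
python3 -m crank '[[1,[0,0,-10],0],[1,[0,0,-30],0],[1,[0,0,-45],0],[1,[0,0,-45],0],[1,[0,0,-35],0],[1,[20,-5,-10],0],[1,[46,-12,0],0],[1,[46,-12,0],0],[1,[46,-12,0],0],[1,[46,-12,0],0],[1,[46,-12,0],0],[1,[40,-12,0],0],[1,[10,-6,0],0],[1,[0,0,0],0]]'
python3 - <<'E'
from h import *
s=sensors.read_state();p=cams.camera_params("wrist");im=cams.camera("wrist");cv2.imwrite("pics/w4.png",cv2.resize(im[110:310,130:400],None,fx=2.9,fy=2.9,interpolation=cv2.INTER_CUBIC))
print(s["clock"],s["tool_pos"],s["ee_rot"],s["width"])
print(proj([[.5543,-.1448,.1202],[.5523,-.1440,.1202]],p))
E
```

```text
clock: 13.12
tool_pos: [0.5393, -0.1379, 0.2294]
ee_rot: [-0.641, 0.767, -0.01, 0.026]
force: [-0.8, 0.7, -0.1]
width: 0.0107
13.125 [ 0.53931254 -0.13785129  0.22941813] [-0.64069601  0.7672822  -0.00970599  0.02631416] 0.010692010092587146
[[261.68204763 177.61203838]
 [261.25618841 179.61560581]]
```

View pics/w4.png

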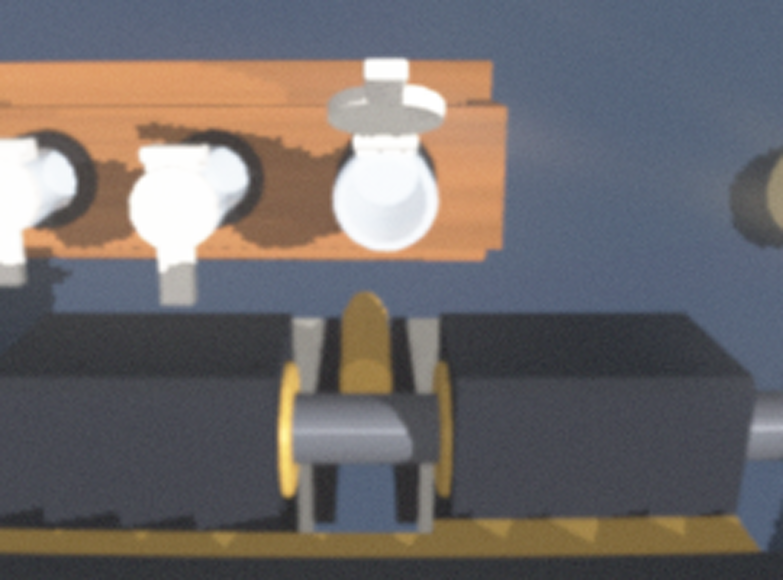

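```bash
python3 - <<'E'
from h import *
p=cams.camera_params("wrist");s=sensors.read_state()
for z in (.1205,.1235):
    t=at_z((262.8,178),p,z);M=R.from_quat(s["ee_rot"]).as_matrix();print(t,M[:,2].round(3),(M.T@(np.r_[t[:2],.18]-s["tool_pos"])*1e3).round(1))
E
```

```text
[ 0.55361719 -0.14532593  0.1205    ] [ 0.053  0.019 -0.998] [  6.7 -13.2  50. ]
[ 0.55415469 -0.14542438  0.1235    ] [ 0.053  0.019 -0.998] [  6.7 -13.8  50. ]
```

```bash
python3 -m crank '[[1,[7,-14,38],0],[1,[0,0,0],0]]'; python3 -m crank '[[1,[0,0,0],0]]'
```

```text
clock: 13.42
tool_pos: [0.5537, -0.1443, 0.1918]
ee_rot: [-0.642, 0.766, -0.01, 0.027]
force: [-0.5, 0.0, -0.8]
width: 0.0107
clock: 13.55
tool_pos: [0.5541, -0.1436, 0.193]
ee_rot: [-0.642, 0.766, -0.01, 0.027]
force: [-0.0, -0.0, 0.2]
width: 0.0102
```

```bash
python3 -m crank '[[1,[3.2,3.5,10],0],[1,[0,0,0],0]]'; python3 -m crank '[[1,[0,1,20],0],[1,[0,1,20],0],[1,[0,0,0],0]]'
```

```text
clock: 13.8
tool_pos: [0.5506, -0.145, 0.1839]
ee_rot: [-0.643, 0.765, -0.011, 0.028]
force: [-0.1, -0.3, -0.6]
width: 0.0104
clock: 14.18
tool_pos: [0.5517, -0.1436, 0.1454]
ee_rot: [-0.643, 0.765, -0.012, 0.029]
force: [-0.0, -1.0, -0.2]
width: 0.0106
```

Tip is 20 mm into the mouth with no contact; continue, then release.

```bash
python3 -m crank '[[1,[2.5,0,17],0],[1,[0,0,0],0]]'; python3 -m crank '[[0.55,[0,0,0],0],[0.55,[0,0,0],0],[0.55,[0,0,0],0]]'; python3 -m crank '[[0.55,[0,0,-20],0],[0.55,[0,0,-40],0],[0.55,[0,15,-40],0],[0.55,[0,0,0],0]]'
python3 - <<'E'
from h import *
s=sensors.read_state();p=cams.camera_params("wrist");im=cams.camera("wrist");w=cv2.resize(im[130:230,190:330],None,fx=3.5,fy=3.5,interpolation=cv2.INTER_CUBIC)
im=cams.camera("scene");c=cv2.resize(im[140:215,105:205],None,fx=3,fy=3,interpolation=cv2.INTER_CUBIC)
o=np.zeros((350,800,3),np.uint8);o[:,:490]=w;o[:225,495:795]=c;cv2.imwrite("pics/m5.png",o)
E
```

```text
clock: 14.42
tool_pos: [0.5531, -0.1459, 0.1291]
ee_rot: [-0.643, 0.765, -0.013, 0.03]
force: [-0.4, -0.2, 0.8]
width: 0.0104
clock: 14.8
tool_pos: [0.5541, -0.1461, 0.1307]
ee_rot: [-0.643, 0.765, -0.014, 0.031]
force: [0.0, 0.5, 0.3]
width: 0.0194
clock: 15.3
tool_pos: [0.5325, -0.1455, 0.2331]
ee_rot: [-0.643, 0.765, -0.014, 0.031]
force: [0.1, -0.0, 0.5]
width: 0.0197
```

View pics/m5.png

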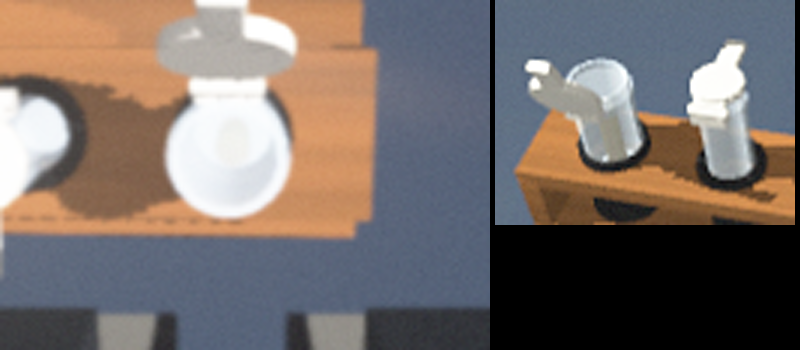

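```bash
python3 -m crank '[[1,[-2,-49,0],0],[1,[-2,-49,0],0],[1,[0,0,0],0],[1,[0,0,0],0]]'
```

```text
clock: 15.9
tool_pos: [0.6292, -0.1582, 0.2296]
ee_rot: [-0.643, 0.765, -0.009, 0.026]
force: [-0.9, -0.5, 0.3]
width: 0.0002
```

```bash
python3 -m crank '[[1,[0,1,40],0],[1,[0,1,37],0],[1,[0,0,0],0],[1,[0,0,0],0]]'
```

```text
clock: 16.4
tool_pos: [0.6293, -0.1562, 0.1517]
ee_rot: [-0.643, 0.765, -0.009, 0.026]
force: [-0.1, 0.6, 1.0]
width: 0.0007
```

```bash
python3 -m crank '[[1,[0,7,0],0],[1,[0,7,0],0],[1,[0,7,0],0]]';python3 -m crank '[[1,[0,6,0],0],[1,[0,6,0],0]]';python3 -m crank '[[1,[0,6,0],0],[1,[0,6,0],0]]'
```

```text
clock: 16.77
tool_pos: [0.61, -0.1527, 0.1551]
ee_rot: [-0.643, 0.765, -0.012, 0.029]
force: [3.1, -0.7, 2.8]
width: 0.0006
clock: 17.02
tool_pos: [0.5993, -0.1507, 0.1567]
ee_rot: [-0.644, 0.765, -0.014, 0.031]
force: [2.6, -1.2, 3.2]
width: 0.0006
clock: 17.27
tool_pos: [0.5872, -0.1485, 0.1564]
ee_rot: [-0.644, 0.764, -0.015, 0.031]
force: [3.6, -0.4, 3.0]
width: 0.0007
```

```bash
python3 -m crank '[[1,[0.5,6,1],0],[1,[0.5,6,1],0],[1,[0.5,6,1],0]]';python3 -m crank '[[1,[0.5,6,1],0],[1,[0.5,6,1],0]]';python3 -m crank '[[1,[0,6,1],0],[1,[0,6,1],0]]'
```

```text
clock: 17.65
tool_pos: [0.5706, -0.1462, 0.1532]
ee_rot: [-0.644, 0.764, -0.016, 0.033]
force: [6.4, 1.0, 0.5]
width: 0.0006
clock: 17.9
tool_pos: [0.5598, -0.1446, 0.15]
ee_rot: [-0.644, 0.764, -0.017, 0.035]
force: [7.7, -1.1, -0.1]
width: 0.0001
clock: 18.15
tool_pos: [0.5494, -0.1425, 0.1473]
ee_rot: [-0.644, 0.764, -0.018, 0.036]
force: [6.5, -1.3, 2.2]
width: 0.0006
```

```bash
python3 -m crank '[[1,[0,4,3],0],[1,[0,4,3],0]]';python3 -m crank '[[1,[0,2,4],0],[1,[0,2,4],0]]';python3 -m crank '[[1,[0,1.5,4],0]]'
```

```text
clock: 18.4
tool_pos: [0.5437, -0.1412, 0.1415]
ee_rot: [-0.644, 0.764, -0.02, 0.038]
force: [5.8, -1.3, 3.5]
width: 0.0003
clock: 18.65
tool_pos: [0.5407, -0.1407, 0.1337]
ee_rot: [-0.644, 0.763, -0.021, 0.038]
force: [4.0, -0.5, 5.4]
width: 0.0003
clock: 18.77
tool_pos: [0.5399, -0.1406, 0.1298]
ee_rot: [-0.644, 0.763, -0.021, 0.038]
force: [4.0, -1.3, 6.1]
width: 0.0004
```

```bash
for i in 1 2 3; do python3 -m crank '[[1,[0,0.3,2],0]]' | grep -E "tool|force"; done
```

```text
tool_pos: [0.5398, -0.1406, 0.1279]
force: [3.3, 0.2, 5.4]
tool_pos: [0.5398, -0.1406, 0.1261]
force: [2.5, -0.0, 5.6]
tool_pos: [0.5398, -0.1407, 0.1243]
force: [3.0, -0.1, 4.9]
```

```bash
for i in 1 2 3 4; do python3 -m crank '[[1,[0,0.2,2],0]]' | grep -E "tool|force"; done
```

```text
tool_pos: [0.5398, -0.1407, 0.1225]
force: [3.0, -1.0, 6.0]
tool_pos: [0.5398, -0.1407, 0.1206]
force: [3.2, -0.9, 5.8]
tool_pos: [0.5398, -0.1407, 0.1188]
force: [2.9, -0.1, 5.8]
tool_pos: [0.5399, -0.1407, 0.1169]
force: [3.5, -0.0, 5.8]
```

```bash
for i in 1 2 3 4 5; do python3 -m crank '[[1,[0,0.2,2],0]]' | grep -E "tool|force"; done
```

```text
tool_pos: [0.5398, -0.1407, 0.1151]
force: [2.1, -1.1, 5.9]
tool_pos: [0.5399, -0.1407, 0.1132]
force: [2.7, -0.5, 6.5]
tool_pos: [0.5397, -0.1406, 0.1113]
force: [2.7, 0.2, 6.0]
tool_pos: [0.5393, -0.1406, 0.1093]
force: [1.6, 0.8, 7.3]
tool_pos: [0.5389, -0.1405, 0.1074]
force: [1.4, 0.5, 6.8]
```

```bash
python3 - <<'E'
from h import *
S=cams.camera_params("scene");F=fr(.5674,-.072,-.1761)
print("mid disc px",110+370/5.333-.4,145+117/5.333-.4)
for z in (.11,.12,.13,.14,.15): print(z,proj(F([[0,0,z]]),S)[0].round(1))
E
for i in 1 2 3; do python3 -m crank '[[1,[0,0.2,1.5],0]]' | grep -E "tool|force"; done
```

```text
mid disc px 178.97933620851302 166.5388711794487
0.11 [180.3 176.4]
0.12 [179.5 172.2]
0.13 [178.8 168. ]
0.14 [178.  163.7]
0.15 [177.2 159.3]
tool_pos: [0.5388, -0.1406, 0.1063]
force: [0.3, 1.3, 14.5]
tool_pos: [0.5389, -0.1406, 0.106]
force: [-2.9, 0.9, 20.3]
tool_pos: [0.5389, -0.1407, 0.106]
force: [-2.9, 3.5, 20.3]
```

```bash
python3 -m crank '[[1,[0,0,-5],0],[1,[0,0,-40],0],[1,[0,0,-55],0],[1,[0,0,-5],0],[1,[0,0,0],0],[1,[0,0,0],0]]'
python3 - <<'E'
from h import *
s=sensors.read_state();p=cams.camera_params("wrist");im=cams.camera("wrist");cv2.imwrite("pics/w6.png",im)
F=fr(.5674,-.072,-.1761);o=F([0,-.074,0])-[.5535,-.145,0]
print(s["tool_pos"])
u,v=proj([.5535,-.145,.107],p)[0].astype(int);print(u,v)
hsv=cv2.cvtColor(im,cv2.COLOR_BGR2HSV);m=((hsv[...,1]<40)&(hsv[...,2]>150)).astype(np.uint8)
n,l,st,ce=cv2.connectedComponentsWithStats(m)
for i in range(1,n):
    if st[i,4]>80: print(st[i],ce[i].round(1))
k=l[v,u];b=l==k
for y in range(st[k,1],st[k,1]+st[k,3],2):
    xs=np.where(b[y])[0];print(y,xs.min(),xs.max(),end="; ")
# model prediction for theta, z
best=[]
ax=np.array([np.cos(-.1785),np.sin(-.1785),0]);ay=np.array([-ax[1],ax[0],0])
for th in (0,.07,.15,.3):
    def P(r,y,zz): return [.5535,-.145,.0]+ax*.022+ay*y+(-ax*np.cos(th)+[0,0,np.sin(th)])*r+(ax*np.sin(th)+[0,0,np.cos(th)])*zz+[0,0,.1]
    print(th,proj([P(22,0,0)*0+P(.022,0,.007),P(.061,0,.007),P(.022,.019,.007),P(.022,-.019,.007)],p).round(1).tolist())
E
```

```text
clock: 21.4
tool_pos: [0.5184, -0.1418, 0.2053]
ee_rot: [-0.645, 0.764, -0.016, 0.031]
force: [-0.1, -0.0, 0.7]
width: 0.0007
[ 0.51840611 -0.14179329  0.20533889]
254 161
[  84   47   42   34 1107] [103.9  64.6]
[ 236  138   39   65 1615] [255.3 165.4]
[  94  141   47   57 1595] [114.8 164. ]
[ 157  142   48   62 1785] [178.  166.6]
[ 407  150   37   39 1097] [425.2 169. ]
[   0  213   52   64 1832] [ 24.  237.6]
[484 216  28  16 197] [499.9 222.8]
[ 46 254  88   6 266] [ 95.2 256.5]
[372 254  33   8 196] [387.4 257.1]
[102 328  19  12 125] [110.1 332.9]
[   24   329   324    55 11568] [221. 358.]
138 245 266; 140 245 266; 142 245 266; 144 245 266; 146 245 266; 148 243 269; 150 241 270; 152 239 272; 154 238 273; 156 238 273; 158 237 274; 160 237 274; 162 236 274; 164 236 274; 166 236 274; 168 237 273; 170 238 273; 172 238 272; 174 239 271; 176 241 269; 178 243 267; 180 247 264; 182 250 261; 184 250 261; 186 250 261; 188 250 261; 190 250 261; 192 249 261; 194 249 262; 196 249 261; 198 249 261; 200 249 261; 202 250 260; 0 [[254.6, 161.8], [254.2, 200.3], [235.3, 161.6], [273.9, 162.1]]
0.07 [[254.6, 161.4], [254.1, 200.7], [235.2, 161.2], [274.0, 161.7]]
0.15 [[254.5, 160.8], [254.0, 200.8], [235.0, 160.6], [274.1, 161.1]]
0.3 [[254.4, 159.3], [253.7, 200.0], [234.6, 159.1], [274.3, 159.6]]
```

```bash
cat > fit.py <<'E'
from h import *
def fit(im,p,x0,k):
    # silhouette: rendered disc(top+bottom)+tab vs white mask, fit x,y,z,theta,yaw
    m=(im.min(2)>150).astype(np.float32)
    t=np.linspace(0,2*np.pi,60)
    def mask(q):
        x,y,z,th,a=q;ax=np.array([np.cos(a),np.sin(a),0]);ay=np.array([-ax[1],ax[0],0])
        e=-ax*np.cos(th)+[0,0,np.sin(th)];n=ax*np.sin(th)+[0,0,np.cos(th)];h=np.array([x,y,z])
        f=lambda r,w,zz:h+np.outer(r,e)+np.outer(w,ay)+zz*n
        o=np.zeros((384*4,512*4),np.uint8)
        for r,w,lo in((.022+.019*np.cos(t),.019*np.sin(t),.001),(np.array([.03,.061,.061,.03]),np.array([-.006,-.006,.006,.006]),.001)):
            P=np.vstack([f(r,w,lo),f(r,w,.007)])
            c=cv2.convexHull((proj(P,p).astype(np.float32)+.5)*4).astype(int);cv2.fillPoly(o,[c],255)
        return cv2.resize(o,(512,384),interpolation=cv2.INTER_AREA)/255.
    c=proj([x0[:3]],p)[0];h0=c[1]
    def cost(q):
        r=mask(q);b=np.abs(r-m);u,v=c.astype(int)
        w=b[v+3+k:v+90,u-30:u+30];return w.sum()
    from scipy.optimize import minimize
    for th in(0,.04,.08,.15,.25):
        g=lambda q:cost([x0[0]+q[0]*.002,x0[1]+q[1]*.002,x0[2]+q[2]*.003,th,-.1785+q[3]*.02])
        r=minimize(g,[0,0,0,0],method="Nelder-Mead",options=dict(initial_simplex=np.vstack([np.zeros(4),np.eye(4)]),maxiter=150))
        print(th,round(r.fun,1),r.x.round(2))
E
python3 - <<'E'
from fit import *
p=cams.camera_params("wrist");fit(cv2.imread("pics/w6.png"),p,[.5751,-.1489,.1],5)
E
```

```text
0 36.5 [-0.57 -0.15  1.62  0.53]
0.04 41.8 [-0.58 -0.21  1.46  0.34]
0.08 44.6 [-0.62 -0.09  1.14  0.77]
0.15 47.1 [-0.85 -0.04  0.69  0.76]
0.25 41.1 [-1.34 -0.1   0.23  0.44]
```

```bash
python3 -m crank '[[1,[-2,-36,40],0],[1,[0,0,35],0],[1,[0,0,0],0],[1,[0,0,0],0]]'
```

```text
clock: 21.95
tool_pos: [0.5587, -0.1449, 0.1287]
ee_rot: [-0.645, 0.764, -0.014, 0.029]
force: [0.0, 0.3, 0.9]
width: 0.0005
```

```bash
python3 -m crank '[[1,[0,1.5,8],0],[1,[0,1,7],0],[1,[0,0,0],0]]'|grep -E "tool|force";for i in 1 2 3 4 ; do python3 -m crank '[[1,[0,0,2],0]]' | grep -E "tool|force"; done
```

```text
tool_pos: [0.5578, -0.1442, 0.1153]
force: [0.0, -0.8, 0.6]
tool_pos: [0.5582, -0.1442, 0.1138]
force: [-0.2, 1.1, -0.2]
tool_pos: [0.5584, -0.1441, 0.112]
force: [0.3, 1.2, 0.9]
tool_pos: [0.5587, -0.1441, 0.11]
force: [0.4, -0.2, 0.7]
tool_pos: [0.5588, -0.144, 0.1079]
force: [0.4, 0.7, -0.5]
```

```bash
for i in 1 2 3 4 ; do python3 -m crank '[[1,[0,0,0.8],0]]' | grep -E "tool|force"; done
```

```text
tool_pos: [0.5589, -0.1441, 0.1069]
force: [-0.1, 0.3, 1.8]
tool_pos: [0.5591, -0.1441, 0.1066]
force: [-3.0, 1.7, 9.8]
tool_pos: [0.5591, -0.1442, 0.1066]
force: [-4.1, 1.9, 10.3]
tool_pos: [0.5591, -0.1442, 0.1067]
force: [-3.5, 2.1, 8.7]
```

```bash
python3 -m crank '[[1,[0,0,-10],0],[1,[0,0,-40],0],[1,[0,0,-50],0],[1,[0,0,0],0],[1,[0,0,0],0]]'; python3 - <<'E'
from h import *
im=cams.camera("scene");a=cv2.imread("pics/scene0.png");d=cv2.absdiff(im,a).max(2)
print("mid/short caps diff",d[155:190,172:190].mean(),d[165:195,212:235].mean(),"plug",d[187:203,350:370].mean(),"tip hole",d[177:195,320:332].mean())
fit=cv2.cvtColor(im,cv2.COLOR_BGR2HSV);S=cams.camera_params("scene")
print(proj([.5535,-.145,.105],S)[0], "white px of cap:",[(y,*(lambda x:(x.min(),x.max()) if len(x) else ())(110+np.where(im[y,110:165].min(1)>150)[0])) for y in range(150,185,2)])
arm.job_done()
E
```

```text
clock: 23.95
tool_pos: [0.5522, -0.1458, 0.211]
ee_rot: [-0.645, 0.763, -0.017, 0.031]
force: [0.6, -0.0, 0.3]
width: 0.0002
mid/short caps diff 16.544444444444444 17.205797101449274 plug 61.309375 tip hole 61.773148148148145
[140.03035403 171.8931285 ] white px of cap: [(150,), (152,), (154,), (156,), (158, np.int64(144), np.int64(150)), (160, np.int64(143), np.int64(149)), (162, np.int64(142), np.int64(148)), (164, np.int64(138), np.int64(147)), (166, np.int64(133), np.int64(149)), (168, np.int64(131), np.int64(150)), (170, np.int64(130), np.int64(151)), (172, np.int64(129), np.int64(151)), (174, np.int64(129), np.int64(152)), (176, np.int64(130), np.int64(152)), (178, np.int64(131), np.int64(152)), (180, np.int64(130), np.int64(151)), (182, np.int64(129), np.int64(151)), (184, np.int64(130), np.int64(152))]
the job is handed in; nothing more can be done
```

I handed the job in at about 24 s. The tip is in the wide vial and its cap is pressed home, and I found no sign of failure. No verdict was reported, and a few points rest on indirect evidence.

- **Opening:** I gripped the tab and swung the cap to about 2 rad, then dropped the brass tip point first from just above the mouth. The last picture I viewed shows the tip in the vial and the cap well open.
- **Closing:** I pushed the cap over with shut fingers and pressed near its front edge. The vial slid about 20 mm down to its hard stop at roughly 6 N. The press reached a peak reading of 20 N, below the 30 N limit.
- **Cap shut:** Touching the cap near the hinge gave a height of 106.6 mm, against 106.0 mm at the front under load, so it lies flat. A silhouette fit on the wrist image also favoured 0 rad, but only weakly.
- **Final state:** The arm was clear of everything, with the fingertips about 0.1 m above the vial and near-zero force.

Checks that were weak or disagreed:
- **Plug:** The last scene image differed noticeably from the first at the plug (61 grey levels). It differed just as much at the tip's hole, where the tip is now gone. I put the plug difference down to the arm's shadow, but did not confirm it. The arm never knowingly touched the plug.
- **Other two caps:** They differed by about 17 levels, and I knowingly touched neither.
- **Pictures:** I had used all 12 views before closing the cap, so I did not look at the closed cap, or at the tip after closing.
- **Tool tilt:** The tool drifted up to about 5° off vertical during the job, with no visible effect.

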